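# Find where the pasta box cover binds, then back it off

## Robot

A 7-joint arm with a two-finger parallel gripper is mounted at the origin on the work surface. World frame = base frame: x ahead of the robot, y to its left, z up, the work surface at z = 0. Lengths are in m, angles in rad, forces in N, time in s.
With the tool pointing down it reaches from about 0.425 to 1.025 m from the base axis. Payload 9.4 kg.
Tool frame: the origin (TCP) lies at the very end of the fingers, on their centre line; the grasp point (between the pads) lies 19 mm behind it; x points along the fingers, z is the direction in which the jaws open and shut, and the axes are right-handed (so a half turn about x gives the same grasp; the last joint's range is limited). The gripper opens to 93 mm and grips with 3 to 60 N. Pads are 15 mm wide; open, the fingers measure 128 mm over their backs; the gripper's body (75 mm by 188 mm) begins 65 mm behind the grasp point.
Start: joints at [1.254, 0.599, -0.003, 1.599, 0.002, 0.943, -0.08], TCP at [0.172, -0.704, 0.182] pointing down, gripper open.
Joint ranges: [-2.57, 2.57], [-0.35, 1.97], [-1.29, 1.29], [0.11, 2.56], [-1.05, 4.19], [0.11, 1.86], [-2.63, 2.63]. Speed limits (rad/s): [2.22, 2.22, 3.01, 3.01, 3.14, 3.14, 3.14].

## Interface

Orientations are given as a unit quaternion [x, y, z, w].
In Python, from bench import manip, telemetry, eyes, order gives the robot as it stands. Calls block until the motion is done:
- manip.movep(position, orientation): joint-space move of the TCP to a pose.
- manip.move_linear(position, feed=0.15, ori=None): straight line of the TCP; ori=None keeps the orientation; feed is the mean speed in m/s.
- manip.set_joints(angles): joint-space move.
- manip.open_gripper() and manip.close(f_grip=None): open the fingers fully, or close them until they stop; f_grip is the grip in N (None keeps the last).
- manip.pause(seconds).
- manip.ik(position, orientation): joint angles nearest the present ones, or None.
- telemetry.state(): the state.
- eyes.read_camera(name): name is "scene" or "side" or "wrist"; returns a dict with "frame" (420x560x3 uint8, red, green, blue), "intrinsics" (3x3 intrinsics, pixels), "rvec" (rotation vector, rad) and "tvec" (3), from world to camera coordinates, as OpenCV has them; the wrist camera has in their place "mount" (4x4, takes a point from camera to tool coordinates, whose origin is the TCP and whose axes are the tool frame's). Camera axes: x right, y down, z forward; pixel columns grow to the right and rows downward; lengths in m; the calibration is good to about 2 mm. The wrist camera is an equidistant fisheye: a pixel r from the principal point sees the ray r / f radians off the axis. A picture is of the moment at which its call begins: read the wrist's pose just before it. There is no depth.
A pose or a line that the arm cannot do raises manip.Unreachable and nothing moves.
- order.close_job(): hands the job in, once; it reports no verdict.
The state is a dict: "t": time; "joints": joint angles; "joint_velocities": joint speeds; "joint_efforts": joint torques, N m; "tool_pos": TCP position; "tool_rot": TCP orientation; "wrist_force": force on the tool from outside, world axes, zero at the start; "wrist_torque": the same for the moment, N m; "opening": opening from 0.0 (shut) to 1.0 (fully open).
Only numpy, scipy, OpenCV 4.12 (cv2) and the standard library are available. Lean on these libraries where they do the work, as an engineer would, in place of code of your own. Each camera call takes 0.05 s, during which the arm holds its last target. There are 200 camera calls.

## Task

The green cover of the pasta box binds on its way to the end of the box with the swollen black rail seals. Slide it that way until its leading edge is about 1 cm into the swollen stretch and pinched there for a moment, without forcing it any deeper, then back it off until its leading edge is about 4 cm clear of the seals, and let go of it there. Leave the blue cover of the bean box and the jar of red sauce as they are.

Things in the scene. Friction and masses are not known exactly. Their poses are not given: they have to be found in the camera images.
- pasta_handle (a point): Top centre of the steel handle on the GREEN cover: bar 14 mm along the slide, 60 across, 40 high above the cover's flat top. Axes as pasta_bin. Cover 130 (slide) x 120 x 10 mm; its leading edge is 65 mm ahead (+x) of this point. About 2 N of friction until the leading edge meets the seals; then it is pinched: 4 N and 0.5 N more per mm, springy. Starts 70 to 120 mm short of the seals.
- pasta_bin: Fixed white open box 330 (x) x 120 x 80 mm with spaghetti. Origin: centre of the underside; x: slide direction to the seals, away from the robot within 20 degrees; z up. Swollen seals: black lumps on both rails, x = 0.09 to 0.135. In this frame the handle's x is 0.025 when the cover meets them, 0.035 when well pinched (0.028 at least), above 0.05 is forced; -0.015 is 4 cm clear.
- bean_handle (a point): Top centre of the same steel handle on the BLUE cover of the bean box (same box and cover, dark red beans, no black seals), parallel to the pasta box, 170 mm between centre lines. It slides just as freely and must stay where it is. Axes as for the green one. The two boxes may swap places.
- sauce_jar: Loose jar of red sauce with a metal lid, 80 mm across, 122 mm high, on the cork liner beside the boxes; origin at the centre of its underside, z up. An amber oil bottle, 54 mm across and 160 mm high, stands on the boxes' other side. Both are centred 145 to 160 mm from the centre line of the nearer box.
There are look-alikes about, which are no part of the job. What is shaped like the sauce_jar but purple or yellow is not meant.

How it is judged:
On the way, in this order (a step that is already met when the one before it is completed fails the run):
1. the green cover is slid into the tight spot and pinched there (x of pasta_handle in the frame of pasta_bin above 0.028 m), for 0.2 s.
2. the green cover is backed off, its leading edge 25 to 55 mm clear of the swollen seals (x of pasta_handle in the frame of pasta_bin between -0.03 and 0 m), for 0.2 s.
At the end, for the whole second after the job is handed in: the green cover stays, released, with its leading edge 25 to 55 mm short of the swollen seals, after having been pinched in them (by 3 mm or more, for 0.2 s); the blue cover is within 12 mm and the sauce jar within 30 mm of where they started, the jar upright (all of step 2 and distance of bean_handle from where it was at the start of the episode below 0.012 m and distance of sauce_jar from where it was at the start of the episode below 0.03 m and angle between sauce_jar's own z axis and vertical below 0.2 rad); the robot touches nothing.
It fails at once if the green cover is forced more than 25 mm into the tight spot (x of pasta_handle in the frame of pasta_bin above 0.05 m).
It fails at once if the blue cover is moved by more than 12 mm (distance of bean_handle from where it was at the start of the episode above 0.012 m).
It fails at once if the sauce jar is shoved more than 30 mm or tipped (distance of sauce_jar from where it was at the start of the episode above 0.03 m or angle between sauce_jar's own z axis and vertical above 0.4 rad).
It also fails if it takes over 38 s, if anything falls off the work surface, if the arm or the gripper's body presses on something with over 40 N, if the wrist force passes 120 N, or if a joint passes its speed limit or range.

## Working session

There is one attempt and no reset: what is moved stays moved. The work goes in short steps, each a Python script; the robot and the scene stay as the last script left them, time stands still between calls to the robot, and variables do not carry over. Pictures are saved under pics/ and viewed, about 8 in all and at most 12, crops included, and the job is handed in when it is done.

```bash
mkdir -p pics
python3 - <<'E'
from bench import manip, telemetry, eyes, order
import cv2,numpy as np
for n in("scene","side"):
    d=eyes.read_camera(n)
    np.savez(f"{n}.npz",**{k:np.array(d[k]) for k in("frame","intrinsics","rvec","tvec")})
    cv2.imwrite(f"pics/{n}0.png",cv2.resize(d["frame"][:,:,::-1],(800,600),interpolation=cv2.INTER_CUBIC))
    R=cv2.Rodrigues(np.array(d["rvec"]))[0];print(n,-R.T@np.array(d["tvec"]).ravel(),R[2])
s=telemetry.state();print(s["t"],s["tool_pos"],s["tool_rot"],s["wrist_force"])
E
```

```text
scene [ 0.94552835 -0.5020901   1.09810081] [-0.36268575  0.3874755  -0.84753866]
side [0.26831331 0.65374179 0.97602376] [ 0.21463232 -0.62135767 -0.75355664]
0.1 [ 0.17203384 -0.70379365  0.18083413] [ 0.43684621  0.55666171 -0.4363309   0.55579535] [ 0.32612558 -0.16504475 -0.36675812]
```

View pics/scene0.png

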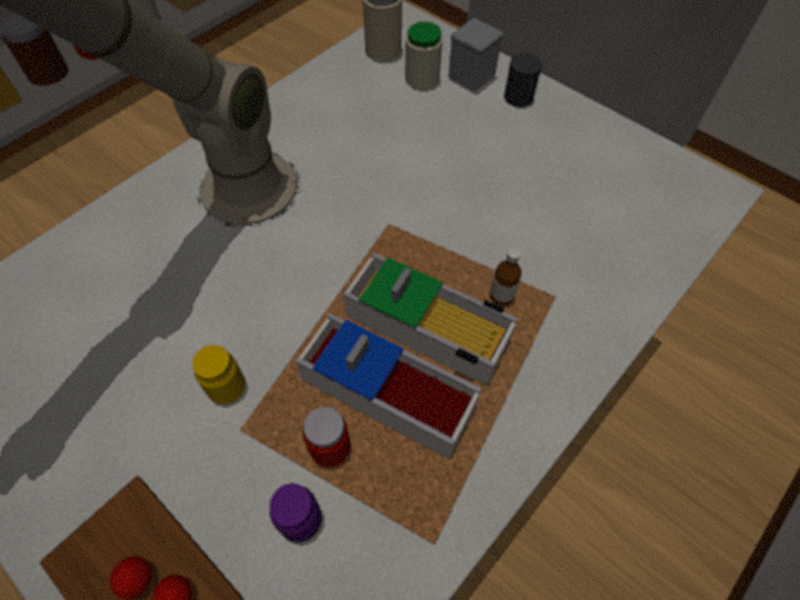

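View pics/side0.png

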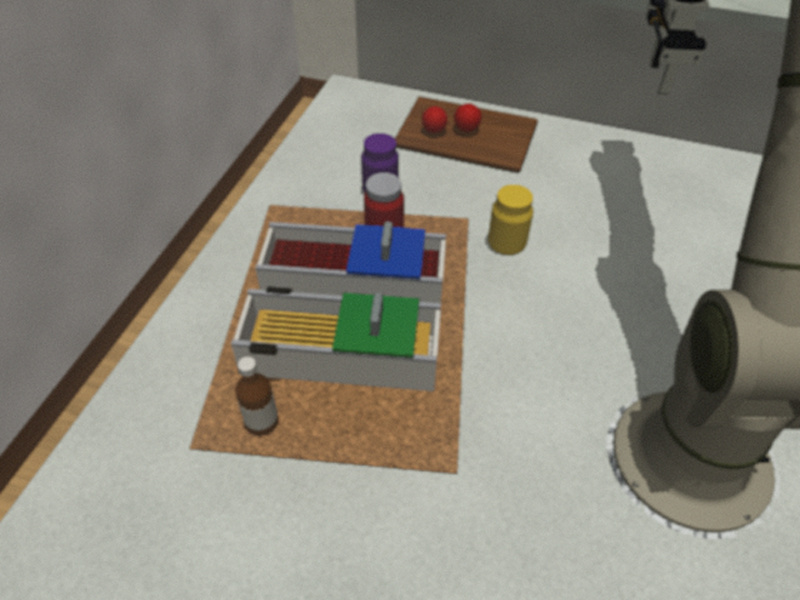

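Scene view: the green-covered pasta box, with black seals at (494,306) and (466,356), has its handle at about (401,283). The blue bean box handle is at (357,350). Jar-shaped items are red with a metal lid at (326,437), yellow at (219,374) and purple at (296,511). The red one fits the sauce jar, because purple and yellow are excluded. I'll enlarge the boxes to confirm and to measure.

Run:
```python
import cv2,numpy as np
for n,(x,y,w,h) in dict(scene=(195,165,175,170),side=(155,115,165,165)).items():
    f=np.load(f"{n}.npz")["frame"][y:y+h,x:x+w,::-1]
    s=600/170 if n=="scene" else 600/165
    im=cv2.resize(f,None,fx=s,fy=s,interpolation=cv2.INTER_CUBIC)[:600]
    for i in range(0,w,20):
        cv2.putText(im,str(x+i),(int(i*s),10),0,.35,(255,255,255),1);cv2.line(im,(int(i*s),12),(int(i*s),18),(255,255,255),1)
    for i in range(20,h,20):
        cv2.putText(im,str(y+i),(0,int(i*s)+4),0,.35,(255,255,255),1);cv2.line(im,(25,int(i*s)),(31,int(i*s)),(255,255,255),1)
    cv2.imwrite(f"pics/{n}crop.png",im);print(im.shape,s)
```

```text
(600, 618, 3) 3.5294117647058822
(600, 600, 3) 3.6363636363636362
```

View pics/scenecrop.png

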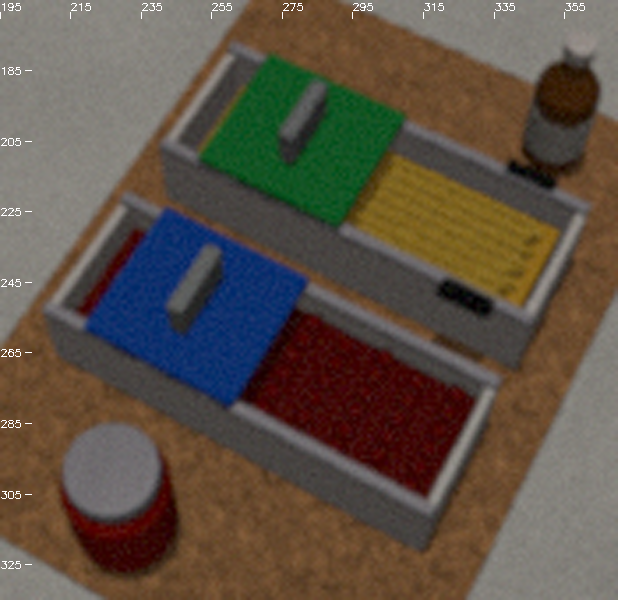

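View pics/sidecrop.png

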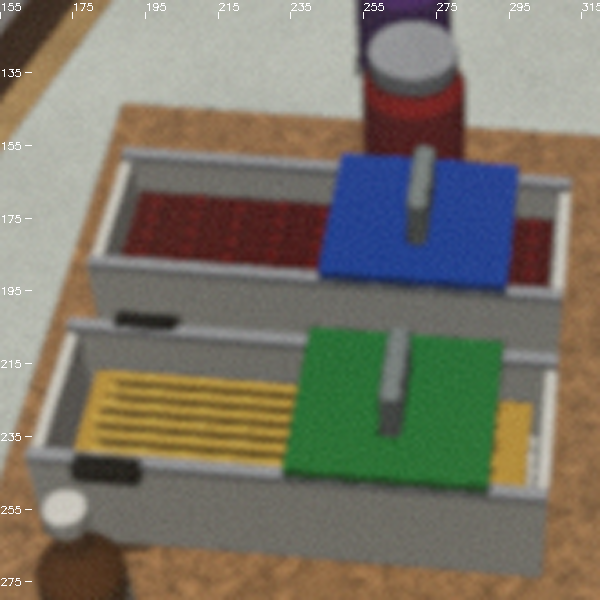

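Both crops confirm it: green cover on the spaghetti box with black seals at the far end, and the metal-lidded red jar on the bean side. Now I'll fit the box pose and cover position.

```bash
cat > fit.py <<'E'
import cv2,numpy as np
from scipy.optimize import least_squares
C={n:np.load(f"{n}.npz") for n in("scene","side")}
O={"scene":((195,165),600/170),"side":((155,115),600/165)}
def proj(n,P):
    c=C[n];return cv2.projectPoints(np.array(P,float),c["rvec"],c["tvec"],c["intrinsics"],None)[0][:,0]
def full(n,p):o,s=O[n];return (np.array(p,float)+.5)/s-.5+o
B=[(-.165,.06),(-.165,-.06),(.165,.06),(.165,-.06)]
L=[(-.065,.06),(.065,.06),(.065,-.06),(-.065,-.06)]
H=[(-.007,-.03),(.007,-.03),(.007,.03),(-.007,.03)]
obs={"scene":([(233,45),(163,148),(588,207),(522,318)],[(270,53),(405,118),(335,226),(200,158)],[(281,129),(293,135),(328,86),(316,80)]),
"side":([(560,355),(548,495),(70,322),(30,455)],[(502,342),(312,327),(285,474),(490,488)],[(402,405),(381,403),(391,330),(407,331)])}
# put side lists in model order
s=obs["side"];obs["side"]=([s[0][1],s[0][0],s[0][3],s[0][2]],[s[1][3],s[1][2],s[1][1],s[1][0]],[s[2][3],s[2][2],s[2][1],s[2][0]])
def model(q):
    x,y,a,z0,h,zc=q;c,s=np.cos(a),np.sin(a)
    W=lambda P,z:[(x+c*u-s*v,y+s*u+c*v,z) for u,v in P]
    return W(B,z0+.08)+W([(u+h,v) for u,v in L],zc)+W([(u+h,v) for u,v in H],zc+.04)
def res(q):
    M=model(q);return np.concatenate([(proj(n,M)-full(n,sum(obs[n],[]))).ravel() for n in obs])
if __name__=="__main__":
    f=least_squares(res,[.65,0,0,.005,-.06,.095],loss="soft_l1")
    print(np.round(f.x,4));r=res(f.x).reshape(2,12,2);print(np.round(r,1).tolist())
    for seal,n in(((440,297),"scene"),((493,303),"scene"),((72,469),"side"),((142,472),"side")):pass
    x,y,a,z0,h,zc=f.x;print("handle",x+h*np.cos(a),y+h*np.sin(a),zc+.04)
    np.save("fit.npy",f.x)
E
python3 fit.py
```

```text
[ 0.5883 -0.0077  0.232   0.0069 -0.0634  0.095 ]
[[[-0.1, -0.9], [-1.2, -0.7], [0.8, -0.8], [2.0, 1.8], [-0.1, 0.0], [0.7, -0.7], [1.2, 0.4], [-0.9, 0.3], [-1.0, 1.5], [-0.0, 1.9], [0.3, -0.0], [-0.6, -0.3]], [[0.4, 1.7], [-0.1, 0.2], [-0.6, 1.2], [0.5, -0.7], [0.2, 0.2], [-0.6, -0.5], [-0.4, 0.6], [0.9, 0.5], [1.5, -0.1], [-0.1, -0.3], [-0.4, -0.5], [0.0, -0.6]]]
handle 0.5265539250399296 -0.02229647723657528 0.1350180151751491
```

```bash
cat > go.py <<'E'
from bench import manip, telemetry, eyes, order
import numpy as np
from scipy.spatial.transform import Rotation as Ro
bx,by,a,z0,h0,zc=np.load("fit.npy")
d=np.array([np.cos(a),np.sin(a),0])
def quat(sg):
    X=np.array([0,0,-1.]);Z=sg*d;return Ro.from_matrix(np.c_[X,np.cross(Z,X),Z]).as_quat()
def P(h,z):return np.array([bx,by,0])+h*d+[0,0,z]
def hx(s):return float((np.array(s["tool_pos"])-[bx,by,0])@d)
def F(s):return float(np.array(s["wrist_force"])@d)
E
python3 - <<'E'
from go import *
p=np.array(telemetry.state()["tool_pos"]);manip.move_linear([p[0],p[1],.33],feed=.25)
Q=[(sg,manip.ik(P(h0,.25),quat(sg))) for sg in(1,-1)]
j=np.array(telemetry.state()["joints"]);print(j.round(2))
for sg,q in Q:print(sg,None if q is None else np.round(q,2))
sg=min((x for x in Q if x[1] is not None),key=lambda x:np.abs(x[1][6])+.3*np.abs(x[1]-j).max())[0]
np.save("sg.npy",sg)
manip.movep(P(h0,.25),quat(sg))
s=telemetry.state();print(sg,s["t"],s["tool_pos"],s["wrist_force"])
import cv2
r=eyes.read_camera("wrist");cv2.imwrite("pics/w1.png",r["frame"][:,:,::-1]);
T=np.eye(4);T[:3,:3]=Ro.from_quat(s["tool_rot"]).as_matrix();T[:3,3]=s["tool_pos"]
M=np.linalg.inv(T@np.array(r["mount"]))
pts=[P(h0,zc+.04)+[0,0,0],P(h0+.065,zc),P(.09,zc-.008),P(.135,zc-.008)]
n=np.array([-d[1],d[0],0]);pts=[pts[0]-.03*n,pts[0]+.03*n,pts[1]-.06*n,pts[1]+.06*n,pts[2]-.06*n,pts[2]+.06*n]
C=np.array([(M@np.r_[p,1])[:3] for p in pts])
o=cv2.fisheye.projectPoints(C[:,None],np.zeros(3),np.zeros(3),np.array(r["intrinsics"]),np.zeros(4))[0][:,0]
print(o.round(1).tolist())
im=cv2.resize(r["frame"][:,:,::-1],(800,600))
for u in o:cv2.drawMarker(im,tuple(int(v) for v in u*800/560),(255,0,255),cv2.MARKER_CROSS,10,1)
cv2.imwrite("pics/w1.png",im)
E
```

```text
[ 1.25  0.49  0.01  1.42 -0.    1.23 -0.08]
1 [ 0.46  0.35 -0.7   1.94  0.28  0.95 -0.14]
-1 [-0.83  0.47  1.13  2.01 -0.51  0.98 -2.35]
1 3.5667 [ 0.52671359 -0.0232832   0.24992119] [ 0.07505841  0.75875947 -0.27732261]
[[278.1, 222.5], [278.0, 164.6], [333.0, 235.5], [337.1, 133.0], [400.3, 232.1], [408.5, 135.8]]
```

View pics/w1.png

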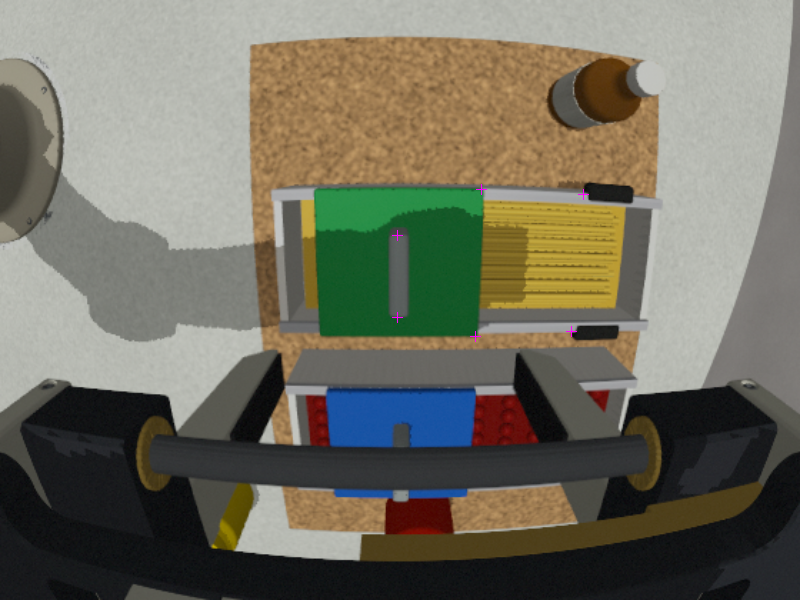

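The projected handle and cover points land on the image to within about 1–2 px. The predicted seal starts match the black lumps at (585,192) and (573,331). Next I'll grasp, with the jaws along the slide, and push while watching the force.

Run:
```python
from go import *
q=quat(float(np.load("sg.npy")))
manip.move_linear(P(h0,.16),feed=.15,ori=q)
manip.move_linear(P(h0,zc+.010),feed=.06)
s=telemetry.state();print("down",s["tool_pos"],s["wrist_force"])
manip.close(25);s=telemetry.state();print("grip",s["t"],s["opening"],hx(s),s["wrist_force"])
for h in(-.03,.0,.015,.022,.028,.032):
    manip.move_linear(P(h,zc+.010),feed=.05);manip.pause(.1)
    s=telemetry.state();print(h,round(hx(s),4),"F",round(F(s),2),round(s["t"],2),np.round(s["wrist_force"],1))
    if F(s)<-12: break
```

```text
down [ 0.526785   -0.02218733  0.10526642] [ 0.05695017  0.7249254  -0.83348142]
grip 6.8833 0.005035472504496186 -0.06342746409378267 [-1.27709279  0.42553162 -0.72096897]
-0.03 -0.0304 F -0.31 7.8 [-0.4  0.4  0.4]
0.0 -0.0004 F 0.39 8.65 [0.2 0.7 0.2]
0.015 0.0148 F 0.22 9.2 [0.1 0.5 0.1]
0.022 0.0219 F -0.99 9.59 [-0.9 -0.7  0.2]
0.028 0.028 F 0.41 9.96 [ 0.4  0.2 -0.6]
0.032 0.032 F -0.17 10.31 [-0.  -0.6  0.4]
```

The opening was 0.005, so the jaws shut on nothing. I need to look.

Run:
```python
from go import *
import cv2
a_=[]
for n,(x,y,w,h) in dict(scene=(195,130,200,200),side=(145,80,200,200)).items():
    f=eyes.read_camera(n)["frame"];np.save(f"{n}2.npy",f)
    a_.append(cv2.resize(f[y:y+h,x:x+w,::-1],(400,400),interpolation=cv2.INTER_CUBIC))
cv2.imwrite("pics/b.png",np.hstack(a_))
print(telemetry.state()["tool_pos"],telemetry.state()["opening"])
```

```text
[ 6.19343549e-01 -3.83035615e-04  1.04975204e-01] 0.00678693333161423
```

View pics/b.png

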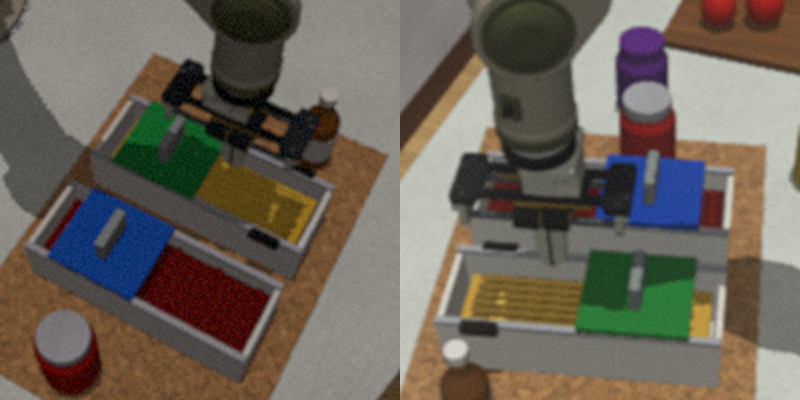

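Run:
```python
from go import *
from fit import proj
s=telemetry.state();p=np.array(s["tool_pos"]);R=Ro.from_quat(s["tool_rot"]).as_matrix();print(R.round(2).tolist())
for n,(x,y) in dict(scene=(195,130),side=(145,80)).items():
    print(n,((proj(n,[p,p+[0,0,.08]])-[x,y])*2+([400,0] if n=="side" else [0,0])).round(0).tolist())
r=eyes.read_camera("wrist");M=np.array(r["mount"]);print(M.round(3).tolist())
import cv2
o=cv2.fisheye.projectPoints(np.linalg.inv(M)[:3,3].reshape(1,1,3),np.zeros(3),np.zeros(3),np.array(r["intrinsics"]),np.zeros(4))[0]
print(o*800/560)
im=cv2.resize(r["frame"][:,:,::-1],(800,600));cv2.drawMarker(im,tuple(int(v) for v in o.ravel()*800/560),(255,0,255),cv2.MARKER_CROSS,12,1)
cv2.imwrite("pics/w2.png",im)
```

```text
[[-0.0, -0.23, 0.97], [0.0, 0.97, 0.23], [-1.0, 0.0, -0.0]]
scene [[231.0, 171.0], [235.0, 140.0]]
side [[556.0, 281.0], [551.0, 234.0]]
[[0.0, -0.281, 0.96, -0.203], [0.0, -0.96, -0.281, 0.078], [1.0, 0.0, -0.0, 0.001], [0.0, 0.0, 0.0, 1.0]]
[[[396.49415608 337.63162092]]]
```

View pics/w2.png

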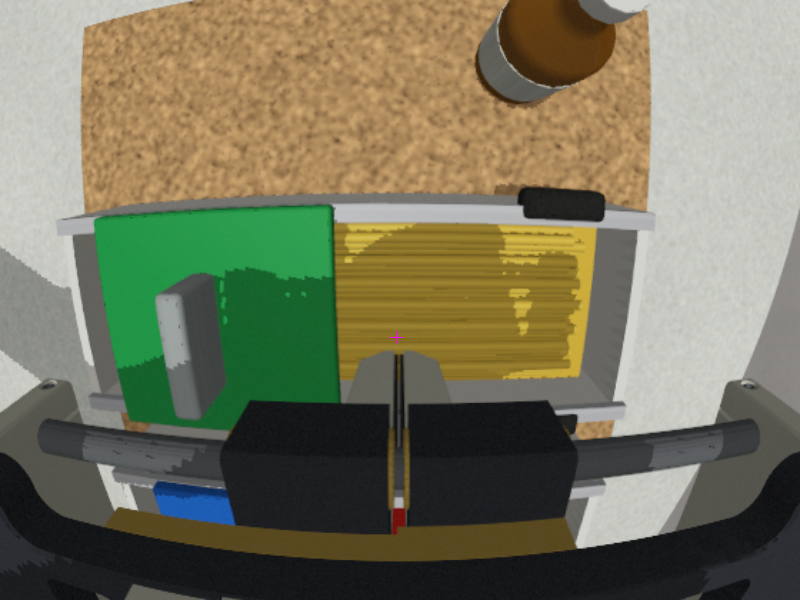

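The visible fingertips don't coincide with the projected TCP: they look about 2–3 cm short. I'll triangulate the real fingertip from enlarged crops.

Run:
```python
from go import *
from fit import proj
import cv2
p=np.array(telemetry.state()["tool_pos"]);a_=[]
for n,(x,y,w,h) in dict(scene=(285,180,50,60),side=(195,175,50,60)).items():
    f=np.load(f"{n}2.npy")[y:y+h,x:x+w,::-1]
    im=cv2.resize(f,(400,480),interpolation=cv2.INTER_CUBIC)
    for dz in(0,.03):
        u=(proj(n,[p+[0,0,dz]])[0]-[x,y]+.5)*8;cv2.drawMarker(im,tuple(int(v) for v in u),(255,0,255),cv2.MARKER_CROSS,10,1);print(n,dz,u)
    a_.append(im)
cv2.imwrite("pics/tip.png",np.hstack(a_))
```

```text
scene 0 [208.01419417 287.94159169]
scene 0.03 [214.21981343 243.01868858]
side 0 [229.67058483 367.10702472]
side 0.03 [221.39885342 299.52801691]
```

View pics/tip.png

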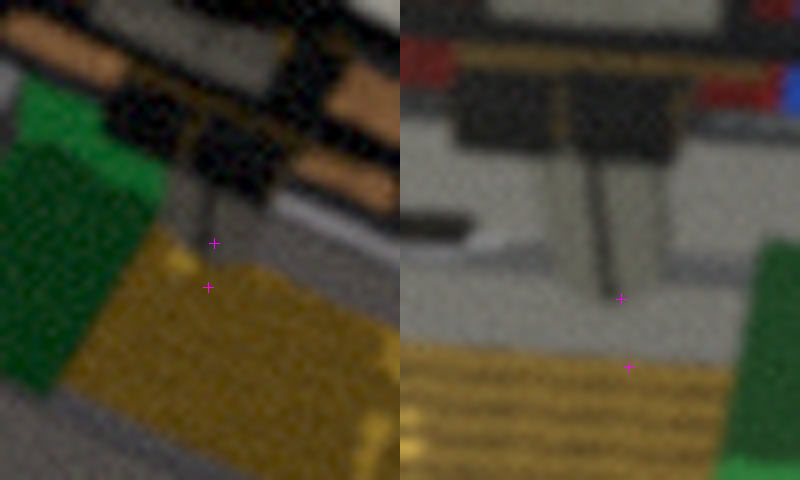

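Run:
```python
from go import *
from fit import proj
from scipy.optimize import least_squares
p=np.array(telemetry.state()["tool_pos"])
ob={"scene":np.array([206,258])/8-.5+[285,180],"side":np.array([209,298])/8-.5+[195,175]}
f=least_squares(lambda X:np.concatenate([proj(n,[X])[0]-ob[n] for n in ob]),p)
e=f.x-p;n=np.array([-d[1],d[0],0]);print("offset slide/lat/up mm",1e3*np.array([e@d,e@n,e[2]]).round(4),f.fun)
for c in ob:print(c,[((proj(c,[p+v])-proj(c,[p]))[0]/10).round(2).tolist() for v in(.01*d,.01*n,np.array([0,0,.01]))])
```

```text
offset slide/lat/up mm [ 2.4 -3.9 26.5] [ 1.0934719   0.21555175  0.9228168  -0.15597194]
scene [[0.32, 0.15], [0.16, -0.27], [0.03, -0.18]]
side [[-0.42, -0.03], [-0.07, 0.33], [-0.03, -0.28]]
```

The real fingertips sit about 27 mm above the stated TCP. That explains why the jaws closed just over the handle top, with nothing moved. I'll regrasp 27 mm lower with a guarded descent.

Run:
```python
from go import *
q=quat(float(np.load("sg.npy")))
manip.move_linear(P(.03,.15),feed=.2)
manip.open_gripper()
manip.move_linear(P(h0,.15),feed=.2,ori=q)
b=telemetry.state()["wrist_force"][2]
ok=True
for z in(.11,.095,.086,.079):
    manip.move_linear(P(h0,z),feed=.08)
    s=telemetry.state();print(z,np.round(s["wrist_force"],1))
    if abs(s["wrist_force"][2]-b)>5: ok=False;break
if ok:
    manip.close(25);s=telemetry.state();print("grip",s["t"],s["opening"],hx(s),np.round(s["wrist_force"],1))
    if s["opening"]>.08:
        for h in(-.04,-.02,0,.010):
            manip.move_linear(P(h,.079),feed=.05);manip.pause(.1)
            s=telemetry.state();print(h,round(hx(s),4),"F",round(F(s),2),round(s["t"],2),np.round(s["wrist_force"],1))
            if F(s)<-6: break
```

```text
0.11 [-0.1  0.1  0.2]
0.095 [0.1 0.4 0.1]
0.086 [-0.  -0.4 -0.1]
0.079 [-0.1  0.3 -0.9]
grip 15.6333 0.14695095260631172 -0.06340274895999853 [-0.3  0.4  0.3]
-0.04 -0.0394 F 1.98 16.35 [ 2.   0.2 -1.3]
-0.02 -0.0194 F 1.73 17.0 [ 1.8 -0.1 -0.6]
0 0.0006 F 2.15 17.65 [ 2.6 -1.7 -0.5]
0.01 0.0106 F 1.28 18.1 [ 1.8 -2.1 -0.4]
```

Gripped: the opening is 13.7 mm, matching the bar, and there's about 2 N of friction. I'll continue in small steps.

Run:
```python
from go import *
import cv2
for h in(.016,.020,.024,.028,.031):
    manip.move_linear(P(h,.079),feed=.03);manip.pause(.1)
    s=telemetry.state();print(h,round(hx(s),4),"F",round(F(s),2),round(s["t"],2),np.round(s["wrist_force"],1))
    if abs(F(s))>9: break
a_=[]
for n,(x,y,w,h) in dict(scene=(225,170,145,110),side=(155,170,140,110)).items():
    f=eyes.read_camera(n)["frame"][y:y+h,x:x+w,::-1]
    a_.append(cv2.resize(f,None,fx=5,fy=5,interpolation=cv2.INTER_CUBIC)[:,:])
cv2.imwrite("pics/s3.png",a_[0]);cv2.imwrite("pics/d3.png",a_[1])
```

```text
0.016 0.0162 F 1.01 18.55 [ 1.6 -2.3  1.1]
0.02 0.0203 F 0.32 18.93 [ 0.9 -2.6  1.3]
0.024 0.0244 F 1.22 19.32 [ 1.9 -2.9 -0. ]
0.028 0.0269 F -5.27 19.7 [-4.4 -4.2  5.7]
0.031 0.0294 F -5.6 20.05 [-4.7 -4.5  7.1]
```

View pics/d3.png

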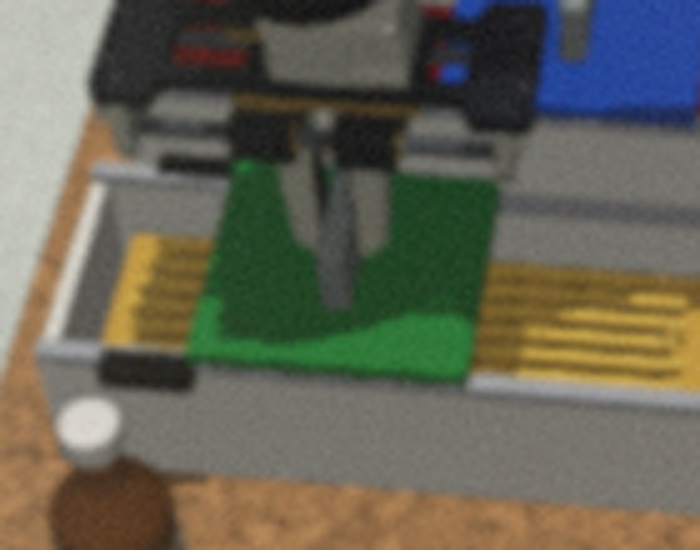

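The side crop shows the green cover's leading edge at the seals' near end (190,355) and the blue cover untouched. The force jumped from 1 to −5 N near h = 0.025, as expected. Now I'll pinch at about 0.035, hold, and back off.

Run:
```python
from go import *
import cv2
def rep(k):
    s=telemetry.state();print(k,round(hx(s),4),"F",round(F(s),2),round(s["t"],2),s["opening"])
    return F(s)
for h in(.034,.037):
    manip.move_linear(P(h,.079),feed=.03);manip.pause(.15)
    if rep(h)<-13:break
manip.pause(.5);rep("held")
f=eyes.read_camera("side")["frame"]
for h in(.01,-.015):
    manip.move_linear(P(h,.079),feed=.05);manip.pause(.2);rep(h)
g=eyes.read_camera("side")["frame"]
c=[cv2.resize(i[170:280,155:295,::-1],(400,314),interpolation=cv2.INTER_CUBIC) for i in(f,g)]
cv2.imwrite("pics/p4.png",np.hstack(c))
```

```text
0.034 0.032 F -7.48 20.55 0.14636435063943265
0.037 0.0345 F -7.89 20.95 0.15028947195565526
held 0.0345 F -8.4 21.45 0.14781067320086538
0.01 0.0098 F -1.2 22.39 0.14866783441921147
-0.015 -0.0152 F -1.92 23.24 0.14623531342109733
```

View pics/p4.png

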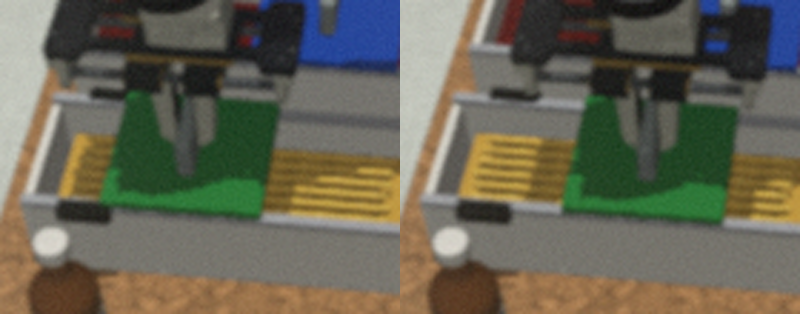

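Left frame: the pinched cover's edge at (103,203) overlaps the seal, which ends at x = 111. Right frame: backed off, its edge at (563,210) is clear of the seal end at (511,212) by about the seal's own length (4.5 cm). Next I'll release, lift and check.

Run:
```python
from go import *
import cv2
manip.open_gripper();manip.pause(.2)
manip.move_linear(P(-.015,.24),feed=.12);manip.pause(.2)
s=telemetry.state();print(s["t"],s["tool_pos"],s["opening"],np.round(s["wrist_force"],1))
f=eyes.read_camera("side")["frame"];g=eyes.read_camera("scene")["frame"]
cv2.imwrite("pics/e.png",np.hstack([cv2.resize(i[y:y+h,x:x+w,::-1],(400,400),interpolation=cv2.INTER_CUBIC) for i,(x,y,w,h) in((f,(155,115,165,165)),(g,(195,165,175,175)))]))
```

```text
26.4917 [ 0.57348235 -0.01112867  0.23951707] 1.0021951645627782 [-0.2  0.3 -0.4]
```

View pics/e.png

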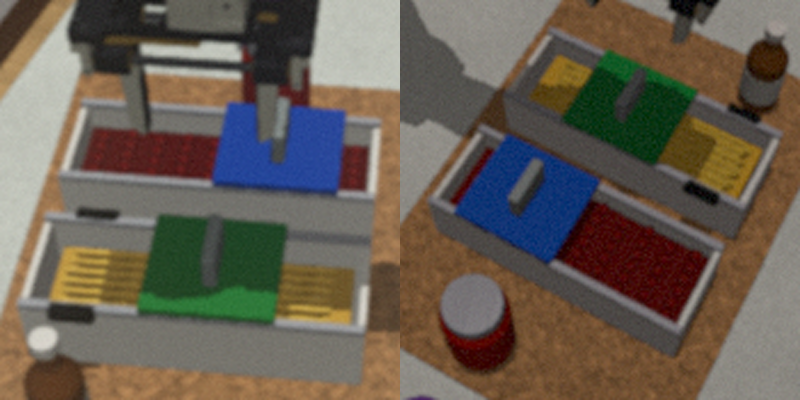

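Run:
```python
from go import *
from fit import proj
n=np.array([-d[1],d[0],0])
for h in(0,-.015,-.03):
    u=proj("side",[P(h+.065,zc)+.06*n,P(h+.065,zc)-.06*n]);v=proj("scene",[P(h+.065,zc)+.06*n,P(h+.065,zc)-.06*n])
    print(h,((u-[155,115])*400/165).round(0).tolist(),((v-[195,165])*400/175+[400,0]).round(0).tolist())
order.close_job() if False else None
```

```text
0 [[121.0, 308.0], [144.0, 214.0]] [[709.0, 94.0], [666.0, 169.0]]
-0.015 [[136.0, 310.0], [158.0, 215.0]] [[698.0, 90.0], [655.0, 164.0]]
-0.03 [[152.0, 311.0], [173.0, 216.0]] [[687.0, 85.0], [643.0, 158.0]]
```

The observed edges at (139,308), (160,215) and (696,90), (655,163) match h ≈ −0.016. Handing in.

```bash
python3 -c "
from bench import order
order.close_job()"
```

```text
the job is handed in; nothing more can be done
```

The green cover was slid into the seals, held there, backed off and released, and the job was handed in with about 26.5 s used. No verdict is reported.

- **Pinch:** the handle reached x ≈ 0.0345 in the box frame, about 9.5 mm into the seals, and was held there for over 0.5 s. The force there was about 8 N. It had jumped near x = 0.025, which agrees with the stated seal start.
- **Back-off:** the last pictures from both cameras put the handle at x ≈ −0.016, so the leading edge is about 41 mm clear. The gripper was open and lifted clear, with no force on the wrist.
- **Blue cover and jar:** both looked unmoved and the jar upright in the last pictures. I judged this by eye and did not measure it.
- **Failed first grasp:** the jaws closed on nothing. The camera images put the real fingertips about 27 mm short of the stated TCP along the fingers. Regrasping about 26 mm lower gripped the bar (13.7 mm opening against 14 mm expected), and the missed attempt moved nothing.

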